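Hang the parts pail on the weighing stand and tare it

TASK

Hang the small metal parts pail by its folding wire handle across both prongs of the weighing stand, lowering it gently so that the sprung prongs take its weight before you let go: no drop, and no pushing the prongs down to the bottom of their travel. With the pail hanging level, free and still, press the stand's tare plunger down to its stop and let it come back up. Leave the other things on the table undisturbed.

Things in the scene. Friction and masses are not known exactly. Their poses are not given: they have to be found in the camera images.
- pail: open rectangular bare-metal pail holding three plastic pipe fittings (fixed in it, below the rim); 90 (x) x 120 (y) x 70 (z) mm, walls 3 mm; weighs roughly 0.35 to 0.65 kg in all. Origin: centre of its underside, z up. Its handle is hinged 60 mm above the underside, about the pail's y axis.
- bail_crown (a point): middle of the top bar of the pail's steel wire handle (bar centre line). The bar runs along this point's y, is 8 mm thick and straight for 104 mm; the handle is 142 mm wide over all and its side legs run 85 mm down (-z of the point) to the hinge. With the handle upright the bar is 145 mm above the pail's underside.
- bail (a joint): angle of the handle on the pail (rad): 0 upright, positive leaning to the pail's +x, up to 1.3 either way. The hinge is slightly stiff: the handle stays where it is put and turns with about 0.5 N at the bar.
- stand: fixed grey weighing stand: base plate 10 mm thick; column 100 mm wide, 245 mm high, with its front face 4 mm behind this origin (underside, z up, -x is its front). Two steel prongs reach 104 mm forward (-x) from it; nothing overhangs them. The tare plunger is on a low housing 138 mm behind this origin, on the far side of the column (its axis 88 mm behind the column).
- yoke_seat (a point): midway between the sprung yoke's two 7 mm prongs (at y = -36 and +36 mm), at the top of their flat seats; 215 mm above the table unloaded. x points back to the column (84 mm away). Seat flat from x = -10 to +10 mm; behind it the prongs rise 12 mm, in front the ends turn up to 22 mm above the seat at x = -24 mm. A bar on the seat has its centre 4 mm above this point.
- yoke (a joint): how far the yoke has sunk on its spring (m): about 0 unloaded, bottom stop 0.055; spring about 200 N/m. The weight of the pail, which varies, decides where it comes to rest.
- plunger_top (a point): centre of the top face of the tare plunger, a 34 mm round metal mushroom head on the low grey housing behind the column, on the far side from the prongs; it is pressed straight down. Head top 122 mm above the table when up, housing top 88 mm.
- plunger (a joint): travel of the tare plunger (m): 0 up, 0.012 at its stop (about 6 N there); springs back by itself.
- screw_jar: bystander: clear jar with a red lid, 63 mm across, 80 mm high; origin at the centre of its underside.
- tape_measure: bystander: teal tape measure, 36 x 82 x 65 mm high; origin at the centre of its underside.
- adapter_plug: bystander: white plug adapter, 45 x 45 x 36 mm high; origin at the centre of its underside.

How it is judged:
On the way, in this order (a step that is already met when the one before it is completed fails the run):
1. the pail hangs by its handle on both prongs, released, still, off the table, its weight on the spring (x of bail_crown in the frame of yoke_seat between -0.016 and 0.016 m and y of bail_crown in the frame of yoke_seat between -0.02 and 0.02 m and z of bail_crown in the frame of yoke_seat between -0.002 and 0.012 m and angle between the y axis of bail_crown and the y axis of yoke_seat, either way round below 0.25 rad and angle between pail's own z axis and vertical below 0.35 rad and height (world z) of pail above 0.02 m and value of joint yoke above 0.008 m and contact force between the fingers and pail below 0.05 N and linear speed of pail below 0.05 m/s and angular speed of pail below 0.5 rad/s), for 0.3 s.
2. the tare plunger is pressed to its stop while the pail hangs free (x of bail_crown in the frame of yoke_seat between -0.016 and 0.016 m and y of bail_crown in the frame of yoke_seat between -0.02 and 0.02 m and z of bail_crown in the frame of yoke_seat between -0.002 and 0.012 m and angle between the y axis of bail_crown and the y axis of yoke_seat, either way round below 0.25 rad and angle between pail's own z axis and vertical below 0.35 rad and height (world z) of pail above 0.02 m and value of joint yoke above 0.008 m and contact force between the fingers and pail below 0.05 N and value of joint plunger above 0.0105 m), for 0.1 s.
At the end, for the whole second after the job is handed in: The bar lies on both prongs within 16 mm of the seat along them, 20 mm across, 0.25 rad of square; the pail is within 0.35 rad of upright, 20 mm or more off the table, still, free of the fingers, its weight on the yoke (sunk over 8 mm); plunger back up (under 2 mm) (x of bail_crown in the frame of yoke_seat between -0.016 and 0.016 m and y of bail_crown in the frame of yoke_seat between -0.02 and 0.02 m and z of bail_crown in the frame of yoke_seat between -0.002 and 0.012 m and angle between the y axis of bail_crown and the y axis of yoke_seat, either way round below 0.25 rad and angle between pail's own z axis and vertical below 0.35 rad and height (world z) of pail above 0.02 m and value of joint yoke above 0.008 m and contact force between the fingers and pail below 0.05 N and value of joint plunger below 0.002 m and linear speed of pail below 0.05 m/s); the robot touches nothing.
It fails at once if the yoke is pushed to the bottom of its travel (over 50 mm) (value of joint yoke above 0.05 m).
It fails at once if the pail is dropped (moves faster than 0.18 m/s out of the fingers) (contact force between the fingers and pail below 0.02 N and linear speed of pail above 0.18 m/s).
It fails at once if the pail is tipped more than 0.9 rad (angle between pail's own z axis and vertical above 0.9 rad).
It fails at once if a bystander is moved more than 30 mm (distance of any of screw_jar, tape_measure, adapter_plug from where it was at the start of the episode above 0.03 m).
It also fails if it takes over 72 s, if anything falls off the work surface, if the arm or the gripper's body presses on something with over 40 N, if the wrist force passes 120 N, or if a joint passes its speed limit or range.

ROBOT

A 7-joint arm with a two-finger parallel gripper is mounted at the origin on a cart in front of the work surface, level with it; the furniture and walls round the work are solid. World frame = base frame: x ahead of the robot, y to its left, z up, the work surface at z = 0. Lengths are in m, angles in rad, forces in N, time in s.
With the tool pointing down it reaches from about 0.4 to 0.875 m from the base axis. Payload 6.5 kg.
Tool frame: the origin (TCP) lies midway between the tips of the shut fingers; the grasp point (between the pads) lies tcp_to_grasp behind it (tcp_to_grasp is the distance from the TCP to the grasp point, in m); x points along the fingers, z is the direction in which the jaws open and shut, and the axes are right-handed (so a half turn about x gives the same grasp; the last joint's range is limited). The gripper opens to 85 mm and grips with 20 to 120 N. Pads are 22 mm wide; open, the fingers measure 114 mm over their backs; the gripper's body (76 mm by 85 mm) begins 54 mm behind the grasp point. The pads swing forward as they close: fully open they stand 13 mm farther back than shut.
Start: joints at [-1.204, 0.536, -0.004, 1.538, 0.003, 1.067, -0.071], TCP at [0.273, 0.59, 0.199] pointing down, gripper open.
Joint ranges: [-2.7, 2.7], [-0.37, 2.16], [-1.27, 1.26], [0.24, 2.4], [-1.31, 4.45], [0.19, 1.91], [-2.76, 2.76]. Speed limits (rad/s): [2.39, 2.39, 3.14, 3.14, 3.14, 3.14, 3.14].

INTERFACE

Orientations are given as a unit quaternion [x, y, z, w].
In Python, from bench import * gives the robot as it stands.
- The arm moves only by the tool servo_tool, never from a script. Its argument "steps" is a list of rows, each a list of 3 entries, a list of its own where there are three numbers: the shift along the tool's x, y, z as a fraction of full scale, then the turn about the tool's x as a fraction of full scale, then the opening, from -1 (shut) to 1 (fully open). A call has 1 to 10 rows; each row shifts and turns the pose as measured when the row begins, along the tool's axes as they then stand; what a row does not reach is not made up. Full scale, the value 1, is 0.05 m for a shift and 5 degrees for a turn. A row lasts 1/10 s, in which the tool goes at most 50 mm and 8.59 degrees, less where a joint would pass 70% of its speed; a pose out of reach is approached as far as the arm can. A call with a number of a shift or a turn outside -1 to 1 is refused whole. A call with a gripper value outside its range is refused whole. The fingers move at their own pace and stop on an object; "newtons" is the grip in N (left out, the last holds). Time passes only in rows, so rows that do not move let the fingers close. It gives the time, the measured TCP pose, the force and the opening at its end, in the units of the state.
- get_state(): the state, without advancing time (a new reading comes with each control period).
- get_image(name): name is "scene" or "top"; returns the picture (400x640x3 uint8, blue, green, red); there is no depth.
- camera_info(name): a dict with "fx", "fy", "cx", "cy" (pixels), "R" (3x3) and "t" (3): a world point X has camera coordinates R X + t. Camera axes: x right, y down, z forward; pixel columns grow to the right and rows downward; lengths in m; the calibration is good to about 2 mm. A picture is of the moment at which its call begins. camera_info takes no time and is no camera call.
- close_job(): hands the job in, once; it reports no verdict.
The state is a dict: "clock": time; "q": joint angles; "qd": joint speeds; "joint_torque": joint torques, N m; "tool_pos": TCP position; "orientation": TCP orientation; "contact_force": force on the tool from outside, world axes, zero at the start; "ft_torque": the same for the moment, N m; "finger_gap": finger opening in m.
Only numpy, scipy, OpenCV 4.12 (cv2) and the standard library are available. Lean on these libraries where they do the work, as an engineer would, in place of code of your own. Each camera call takes 0.05 s, during which the arm holds its last target. There are 200 camera calls.

## Working session

There is one attempt and no reset: what is moved stays moved. The work goes in short steps, Python scripts to look and compute and a tool call to move; the robot and the scene stay as the last step left them, time stands still between calls to the robot, and variables do not carry over. Pictures are saved under pics/ and viewed, about 8 in all and at most 12, crops included, and the job is handed in when it is done.

Besides the shell and the picture viewer there is one more tool, called after "Request:" as name(argument=value, ...), one argument or row to a line, values as JSON. servo_tool: Moves the arm, as the interface text tells. Shift numbers are shares of 0.05 m and turn numbers shares of 5 degrees, none past 1 either way. Its arguments: {"type":"object","properties":{"steps":{"type":"array","items":{"type":"array"}},"newtons":{"type":"number"}},"required":["steps"]}

```bash
ls; mkdir -p pics; python3 - <<'E'
from bench import *
import cv2
s=get_state();print({k:s[k] for k in s})
for n in("scene","top"):
    cv2.imwrite(f"pics/{n}0.png",get_image(n));c=camera_info(n);print(n,c)
E
```

```text
pics
{'clock': 0.0, 'q': array([-1.20418115,  0.5371675 , -0.00441587,  1.53890097,  0.00260573,
        1.06729076, -0.07119692]), 'qd': array([ 1.57709281e-04,  1.34996485e-04, -4.60173241e-04,  1.88664536e-04,
        3.53506740e-04,  8.36663360e-05,  8.27473310e-04]), 'joint_torque': array([ 5.01578188e-05, -5.83401918e+01,  1.04864862e+00, -2.59115928e+01,
        1.23063539e-02,  9.36512050e-03, -4.84160019e-07]), 'tool_pos': array([0.27236976, 0.58940808, 0.19770164]), 'orientation': array([-0.38137129,  0.59618237,  0.38061586,  0.59519248]), 'contact_force': array([-0.58963196, -0.79827857,  0.08672123]), 'ft_torque': array([-0.00367302,  0.00516206,  0.03172772]), 'finger_gap': 0.08529402986010694}
scene {'fx': 371.21017031507415, 'fy': 371.21017031507415, 'cx': 322.8633787997001, 'cy': 200.97831265908104, 'R': array([[ 0.88775762, -0.46008592,  0.01439989],
       [-0.26633729, -0.53892219, -0.79914161],
       [ 0.37543422,  0.70560883, -0.60097032]]), 't': array([-0.41426015,  0.30061641,  1.02161202])}
top {'fx': 440.51665823982114, 'fy': 440.51665823982114, 'cx': 318.6770059020259, 'cy': 194.67460600842534, 'R': array([[ 0.01476687, -0.9997324 ,  0.01780638],
       [-0.99426316, -0.01656819, -0.10567057],
       [ 0.10593731, -0.01614381, -0.99424175]]), 't': array([0.07216584, 0.52562739, 1.29040525])}
```

View pics/scene0.png

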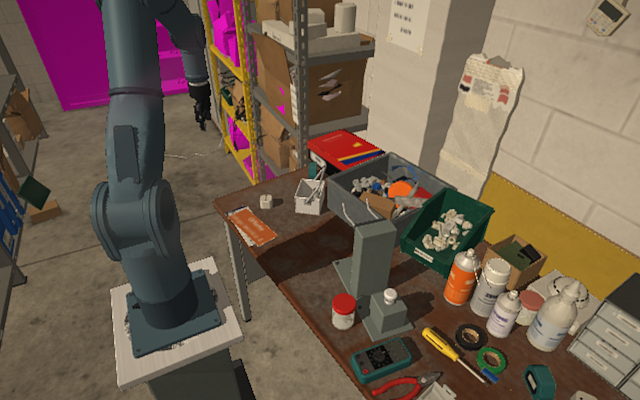

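View pics/top0.png

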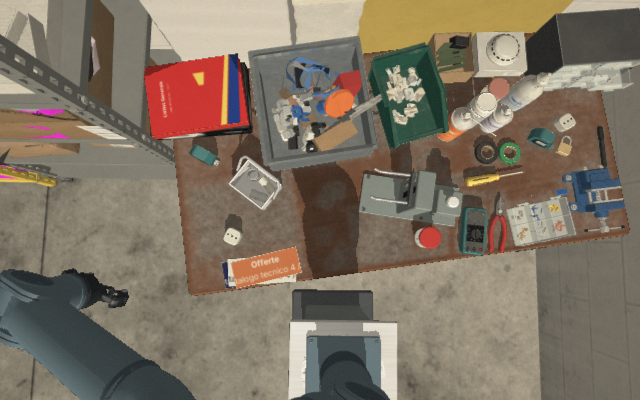

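The top view has the pail at about (255,182), the adapter at (232,236), a teal tape at (205,152), the stand column near (415,190) with its prongs to the left, the plunger near (453,202) and the jar at (428,237). I'll enlarge these for pixel readings.

```bash
python3 - <<'E'
import cv2,numpy as np
t=cv2.imread("pics/top0.png");s=cv2.imread("pics/scene0.png")
def crop(i,x,y,w,h,k):
    c=cv2.resize(i[y:y+h,x:x+w],None,fx=k,fy=k,interpolation=cv2.INTER_CUBIC)
    for u in range(-(-x//10)*10,x+w,10):
        cv2.line(c,((u-x)*k,0),((u-x)*k,4 if u%50 else 12),(0,255,255),1)
        if u%20==0: cv2.putText(c,str(u),((u-x)*k-10,22),0,.35,(0,255,255),1)
    for v in range(-(-y//10)*10,y+h,10):
        cv2.line(c,(0,(v-y)*k),(6,(v-y)*k),(0,255,255),1)
        if v%20==0: cv2.putText(c,str(v),(8,(v-y)*k+4),0,.35,(0,255,255),1)
    return c
a=crop(t,185,140,110,110,5);
cv2.imwrite("pics/t1.png",a)
cv2.imwrite("pics/t2.png",crop(t,355,160,115,95,6))
cv2.imwrite("pics/s1.png",crop(s,250,160,170,180,4)[:600])
E
```

```text
(no output)
```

View pics/t1.png

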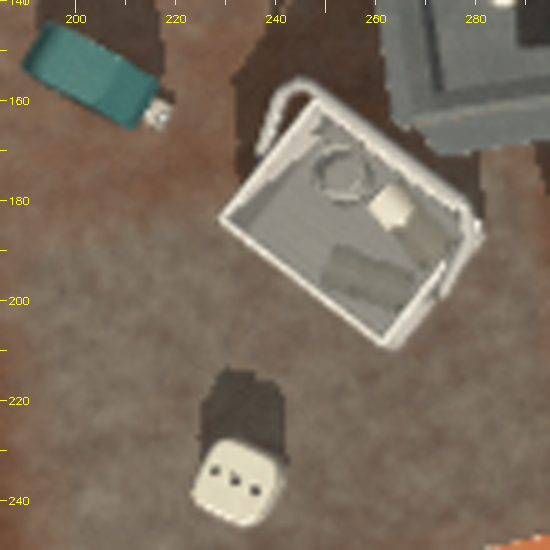

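View pics/t2.png

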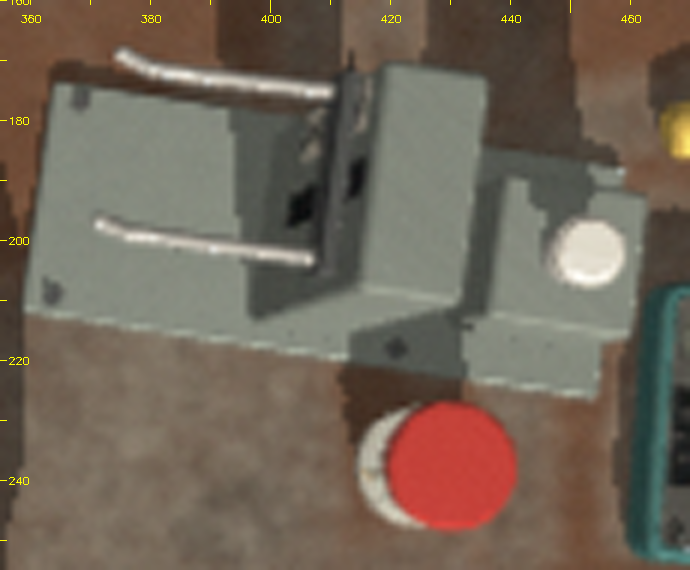

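View pics/s1.png

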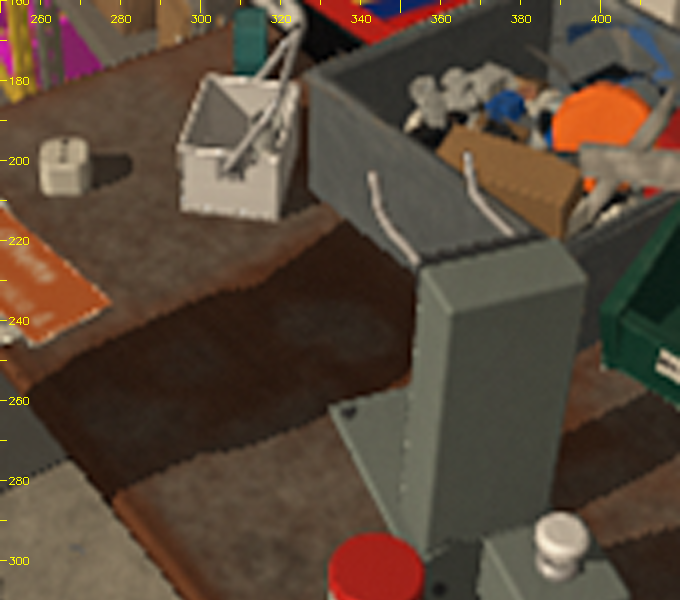

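```bash
cat >h.py <<'E'
from bench import *
import numpy as np,cv2
from scipy.optimize import least_squares as LS
from scipy.spatial.transform import Rotation as Rot
C={n:camera_info(n) for n in("scene","top")}
def proj(n,X):
    c=C[n];p=np.atleast_2d(X)@np.array(c["R"]).T+c["t"]
    return p[:,:2]/p[:,2:]*[c["fx"],c["fy"]]+[c["cx"],c["cy"]]
def back(n,uv,z):
    c=C[n];d=np.array(c["R"]).T@[(uv[0]-c["cx"])/c["fx"],(uv[1]-c["cy"])/c["fy"],1];o=-np.array(c["R"]).T@c["t"]
    return o+d*(z-o[2])/d[2]
def place(x,y,w,P): return np.array(P)@Rot.from_euler('z',w).as_matrix().T+[x,y,0]
E
python3 - <<'E'
from h import *
# stand
ob=[("top",(420,170.3),(4,-50,245),1),("top",(436.2,173.3),(50,-50,245),1),("top",(431.7,210.5),(50,50,245),1),("top",(415,207.5),(4,50,245),1),("top",(453.3,202),(138,0,122),1),
("scene",(390.5,292),(138,0,122),1),("top",(375,168.7),(-102,-36,235),.5),("top",(371.3,197),(-102,36,235),.5),("scene",(343.2,203),(-102,36,235),.5),("scene",(367,198.3),(-102,-36,235),.5),
("scene",(354.5,227),(4,50,245),1),("scene",(362.5,238.7),(50,50,245),1),("scene",(396.2,228.7),(50,-50,245),1),("scene",(387,219),(4,-50,245),1)]
def solve(ob,x0,f):
    r=lambda p:np.concatenate([(proj(n,f(p,P))[0]-u)*w for n,u,P,w in ob])
    s=min((LS(r,x) for x in x0),key=lambda s:s.cost);print(np.round(s.x,4),s.cost);print(np.round(s.fun.reshape(-1,2),1).tolist());return s.x
f=lambda p,P:place(*p[:3],np.array(P)*.001) 
# sign of the y pairing unknown: try mirrored too
import itertools
for m in(1,-1):
    o=[(n,u,(P[0],m*P[1],P[2]),w) for n,u,P,w in ob]
    S=solve(o,[(.5,-.2,w) for w in(-3,-1.5,0,1.5,3)],f)
for t,n,uv,z in(("jar","top",(430.5,238),.08),("tape","top",(201,156),.065),("plug","top",(232.5,236),.036)):print(t,back(n,uv,z).round(3))
# pail: x +-45,y +-60, bail angle a
def g(p,P):
    P=np.array(P[:3],float)*.001 if len(P)==3 else np.array([P[0]+85*np.sin(p[3])*P[4],P[1],60+85*np.cos(p[3])*P[4]])*.001 if P[4] else np.array([P[0],P[1],60])*.001
    return place(*p[:3],P)
# bail leaning towards +x (pail): y>0 = ?
for m in(1,-1):
    pb=[("top",(229.4,183.4),(-45,60*m,70),1),("top",(263,209.4),(-45,-60*m,70),1),("top",(249,159.4),(45,60*m,70),1),
    ("top",(237.4,170.4),(0,70*m,0,0,0),.5),("top",(273.6,198.6),(0,-70*m,0,0,0),.5),("top",(244.4,156.4),(0,67*m,0,0,1),.7),("top",(280.6,187),(0,-67*m,0,0,1),.7),
    ("scene",(295.2,213),(-45,-60*m,0),1),("scene",(319.5,214.5),(45,-60*m,0),1),("scene",(294.7,196.7),(-45,-60*m,70),1),("scene",(320.5,199.5),(45,-60*m,70),1),("scene",(302.5,178.7),(-45,60*m,70),1)]
    p=solve(pb,[(.55,.25,w,.6) for w in(-3,-1.5,0,1.5,3)],g)
    if m==1:
        print("crown",g(p,(0,0,0,0,1)))
E
```

```text
[ 0.5131 -0.1566 -1.4426] 5742.199567515322
[[-1.0, 40.9], [1.0, 35.8], [-0.1, -40.7], [-1.4, -35.7], [-0.1, -10.9], [8.8, -4.2], [0.3, 21.0], [0.4, -7.3], [5.5, -1.5], [-16.8, 5.3], [29.2, -11.6], [33.4, -13.8], [-30.4, 11.1], [-33.0, 10.4]]
[ 0.5199 -0.1578 -1.7014] 9.915429620039587
[[-0.8, -0.7], [1.0, -1.0], [0.9, 1.0], [-0.7, 1.3], [0.5, -0.6], [-0.2, 0.2], [0.6, 0.4], [0.6, 0.2], [-0.3, 0.5], [-0.5, 0.3], [-1.0, -1.0], [-1.4, -1.1], [1.1, 0.1], [1.6, -1.2]]
jar [ 0.4  -0.24  0.08]
tape [0.628 0.426 0.065]
plug [0.397 0.331 0.036]
[ 0.5486  0.2629 -0.6447  0.4345] 5.883421603414507
[[0.6, -0.1], [-0.4, -0.7], [0.6, -0.3], [0.1, -0.4], [0.8, 0.1], [-1.6, -0.5], [-0.2, -1.2], [-0.1, -0.3], [-0.4, 1.0], [-0.2, 0.7], [-1.2, 0.7], [-0.9, 0.5]]
crown [0.57722488 0.24140024 0.13710028]
[ 0.5384  0.2816 -4.0848 -0.7133] 2705.059552919708
[[21.3, -21.8], [11.1, -14.2], [-24.1, 19.7], [-0.5, -1.1], [-5.0, 4.3], [3.8, -1.8], [-2.5, 4.2], [13.4, 1.6], [-32.0, -6.9], [13.7, 2.6], [-33.8, -7.1], [21.0, 3.9]]
```

```bash
cat >>h.py <<'E'
def rel(P,jaw):
    "tool-frame shift (units of 0.05) to TCP P and turn (units 5 deg) about tool x to jaw heading (deg, mod 180)"
    s=get_state();R=Rot.from_quat(s["orientation"]).as_matrix()
    d=R.T@(np.array(P)-s["tool_pos"])/.05
    now=np.degrees(np.arctan2(R[1,2],R[0,2]));dj=(jaw-now+90)%180-90
    sg=np.sign(R[2,0])  # tool x down => heading turn is reversed
    print("t",round(s["clock"],2),"tcp",s["tool_pos"].round(4),"x",R[:,0].round(3),"jaw",now.round(2),"F",s["contact_force"].round(2),"gap",round(s["finger_gap"],4))
    print("shift",d.round(2),"turn",round(dj*sg/5,2))
E
python3 - <<'E'
import bench;print([n for n in dir(bench) if n[0]!='_'])
from h import *
print(globals().get("tcp_to_grasp"))
rel([.577,.241,.25],-37)
E
```

```text
['Unreachable', 'camera_info', 'close_job', 'get_image', 'get_state', 'tcp_to_grasp']
0.0187
t 0.1 tcp [0.2724 0.5895 0.1978] x [-0.001 -0.001 -1.   ] jaw 65.21 F [-0.51  0.38  0.25] gap 0.0854
shift [-1.04 -8.45 -3.77] turn -15.56
```

Request:
servo_tool(
  steps=[
    [[-0.6,0,0],-1,-0.2],
    [[-0.6,0,0],-1,-0.2],
    [[-0.3,0,0],-1,-0.2],
    [[0,0,0],-1,-0.2],
    [[0,0,0],-1,-0.2],
    [[0,0,0],-1,-0.2],
    [[0,0,0],-1,-0.2],
    [[0,0,0],-1,-0.2],
    [[0,0,0],-1,-0.2],
    [[0,0,0],-1,-0.2],
  ],
  newtons=20,
)

```text
clock: 1.1
tool_pos: [0.271, 0.5861, 0.2703]
orientation: [0.605, -0.373, -0.603, -0.364]
contact_force: [0.5, -0.9, -0.2]
finger_gap: 0.034
```

Request:
servo_tool(
  steps=[
    [[0,0,0],-1,-0.2],
    [[0,0,0],-1,-0.2],
    [[0,0,0],-1,-0.2],
    [[0,0,0],-1,-0.2],
    [[0,0,0],-1,-0.2],
    [[0,0,0],-1,-0.2],
    [[0,0,0],-0.5,-0.2],
  ],
)

```text
clock: 1.8
tool_pos: [0.2704, 0.5834, 0.2663]
orientation: [-0.684, 0.183, 0.685, 0.169]
contact_force: [-0.1, -0.9, 0.1]
finger_gap: 0.0339
```

```bash
python3 -c "
from h import *
rel([.577,.241,.25],-37)"
```

```text
t 1.8 tcp [0.2704 0.5834 0.2663] x [-0.007 -0.019 -1.   ] jaw 151.17 F [-0.15 -0.86  0.07] gap 0.0339
shift [ 0.42  3.03 -8.67] turn 1.63
```

Request:
servo_tool(
  steps=[
    [[0,0.2,-0.3],0.8,-0.2],
    [[0,0.3,-0.8],0.8,-0.2],
    [[0,0.3,-0.9],0,-0.2],
    [[0,0.3,-0.9],0,-0.2],
    [[0,0.3,-0.9],0,-0.2],
    [[0,0.3,-0.9],0,-0.2],
    [[0,0.3,-0.9],0,-0.2],
    [[0,0.3,-0.9],0,-0.2],
    [[0,0.3,-0.8],0,-0.2],
    [[0,0.2,-0.4],0,-0.2],
  ],
)

```text
clock: 2.8
tool_pos: [0.5018, 0.2315, 0.2654]
orientation: [-0.669, 0.231, 0.674, 0.212]
contact_force: [0.6, -0.5, 0.1]
finger_gap: 0.034
```

```bash
python3 -c "
from h import *
rel([.577,.241,.25],-37)"
```

```text
t 2.8 tcp [0.5018 0.2315 0.2654] x [-0.015 -0.023 -1.   ] jaw 143.42 F [ 0.59 -0.5   0.08] gap 0.034
shift [ 0.28 -1.06 -1.09] turn 0.08
```

Request:
servo_tool(
  steps=[
    [[0.2,-0.5,-0.5],0,-0.2],
    [[0.3,-0.5,-0.5],0,-0.2],
    [[0.3,-0.1,-0.1],0,-0.2],
    [[0.3,0,0],0,-0.2],
    [[0,0,0],0,-0.2],
  ],
)

```text
clock: 3.3
tool_pos: [0.5817, 0.2337, 0.2051]
orientation: [-0.668, 0.236, 0.673, 0.214]
contact_force: [0.3, 0.1, -0.9]
finger_gap: 0.0341
```

```bash
python3 -c "
from h import *
rel([.577,.241,.115],-37)
cv2.imwrite('pics/top1.png',cv2.resize(get_image('top')[120:240,200:320],None,fx=5,fy=5,interpolation=2))
print(proj('top',[[.577,.241,.137],[.5486,.2629,.145]]))"
```

```text
t 3.3 tcp [0.5817 0.2337 0.2051] x [-0.017 -0.027 -0.999] jaw 142.87 F [ 0.28  0.12 -0.94] gap 0.0341
shift [ 1.8  -0.12  0.17] turn -0.03
[[261.29205926 170.48122787]
 [252.61279586 180.17438921]]
```

View pics/top1.png

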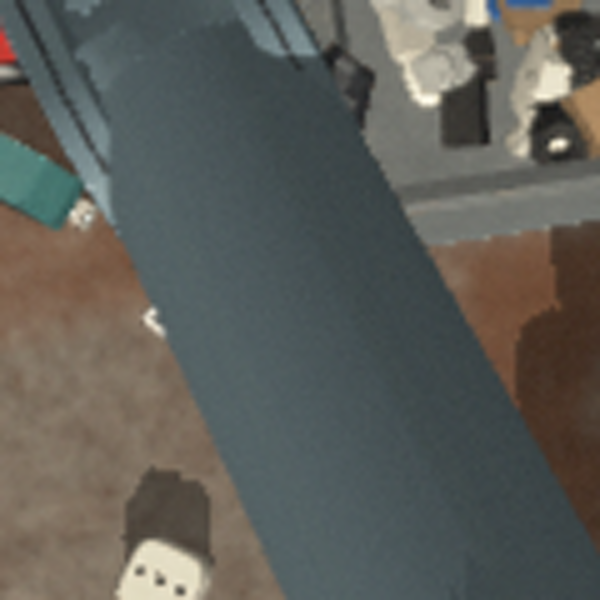

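The arm hides the pail in the top view, with only one pail corner visible at crop (155,320). I'll descend and check with the scene camera.

Request:
servo_tool(
  steps=[
    [[0.4,-0.1,0.1],0,-0.2],
    [[0.4,0,0.1],0,-0.2],
    [[0.4,0,0],0,-0.2],
    [[0.3,0,0],0,-0.2],
    [[0.3,0,0],0,-0.2],
  ],
)

```text
clock: 3.85
tool_pos: [0.577, 0.2459, 0.1204]
orientation: [0.671, -0.232, -0.671, -0.216]
contact_force: [1.0, -0.1, -0.3]
finger_gap: 0.034
```

```bash
python3 -c "
from h import *
rel([.577,.241,.115],-37)
cv2.imwrite('pics/sc1.png',cv2.resize(get_image('scene')[120:230,260:370],None,fx=5,fy=5,interpolation=2))
print((proj('scene',[[.577,.241,.137],[.5486,.2629,.145]])-[260,120])*5)"
```

```text
t 3.85 tcp [0.577  0.2459 0.1204] x [-0.007 -0.021 -1.   ] jaw 143.04 F [ 1.04 -0.06 -0.26] gap 0.034
shift [ 0.11  0.08 -0.06] turn 0.01
[[299.0145731  275.5196348 ]
 [249.77917571 260.63589687]]
```

View pics/sc1.png

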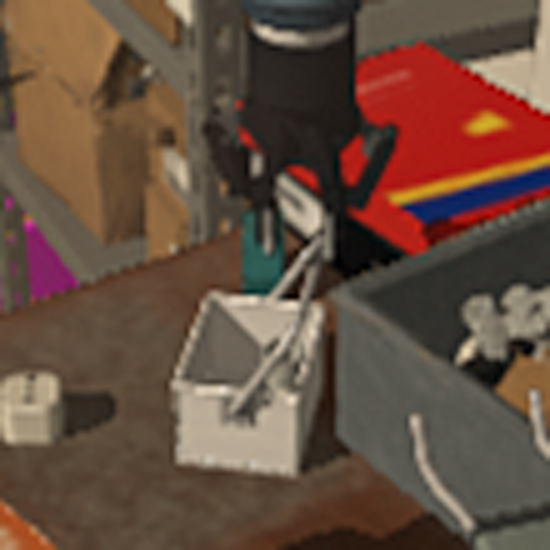

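```bash
python3 -c "
from h import *
for a in (.3,.4345,.6):
    P=lambda x,y,z:place(.5486,.2629,-.6447,[[x*.001,y*.001,z*.001]])[0]
    L=[P(0,-68,60),P(85*np.sin(a),-62,60+85*np.cos(a)),P(85*np.sin(a),62,60+85*np.cos(a)),P(0,68,60)]
    print(a,((proj('scene',L)-[260,120])*5).round().tolist(),proj('top',L).round(1).tolist(),P(85*np.sin(a),0,60+85*np.cos(a)).round(3))
s=get_state();p=s['tool_pos']
print(((proj('scene',[p,p+[-.0136,.0102,0],p+[.0136,-.0102,0]])-[260,120])*5).round())
"
```

```text
0.3 [[232.0, 412.0], [268.0, 317.0], [299.0, 224.0], [268.0, 307.0]] [[274.7, 198.5], [276.3, 187.0], [240.9, 159.5], [238.2, 170.0]] [0.569 0.248 0.141]
0.4345 [[232.0, 412.0], [283.0, 323.0], [313.0, 230.0], [268.0, 307.0]] [[274.7, 198.5], [278.9, 184.1], [243.5, 156.7], [238.2, 170.0]] [0.577 0.241 0.137]
0.6 [[232.0, 412.0], [301.0, 333.0], [330.0, 240.0], [268.0, 307.0]] [[274.7, 198.5], [281.8, 181.0], [246.7, 153.8], [238.2, 170.0]] [0.587 0.234 0.13 ]
[[294. 296.]
 [271. 294.]
 [317. 298.]]
```

```bash
python3 -c "
from h import *
im=get_image('scene')[145:200,295:345]
cv2.imwrite('pics/sc2.png',cv2.resize(im,None,fx=10,fy=10,interpolation=2))"
```

```text
(no output)
```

View pics/sc2.png

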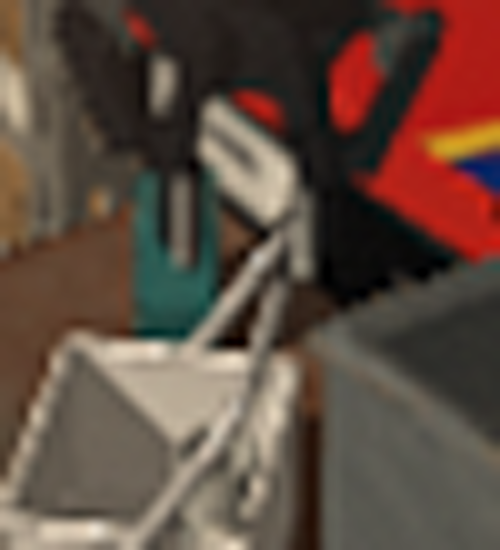

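Request:
servo_tool(
  steps=[
    [[0.25,0,-0.1],0,-0.2],
    [[0.25,0,0],0,-0.2],
    [[0,0,0],0,-0.2],
  ],
)

```text
clock: 4.25
tool_pos: [0.5809, 0.2411, 0.0932]
orientation: [-0.67, 0.233, 0.671, 0.216]
contact_force: [-1.2, -0.2, 0.3]
finger_gap: 0.0342
```

```bash
python3 -c "
from h import *
rel([.5486,.2629,.105],-37)
s=get_state();p=s['tool_pos']
im=get_image('scene')[145:200,295:345]
print(((proj('scene',[p,p+[0,0,.03]])-[295,145])*10).round())
cv2.imwrite('pics/sc3.png',cv2.resize(im,None,fx=10,fy=10,interpolation=2))"
```

```text
t 4.25 tcp [0.5809 0.2411 0.0932] x [-0.009 -0.022 -1.   ] jaw 143.0 F [-1.19 -0.2   0.33] gap 0.0342
shift [-0.24  0.05  0.78] turn 0.0
[[256. 399.]
 [257. 331.]]
```

View pics/sc3.png

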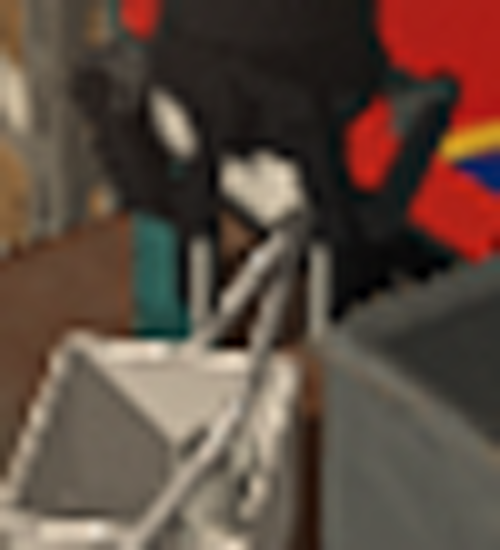

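Request:
servo_tool(
  steps=[
    [[-0.02,0,0.1],0,-0.2],
    [[-0.02,0,0.1],0,-0.2],
    [[-0.02,0,0.1],0,-0.2],
    [[-0.02,0,0.1],0,-0.2],
    [[-0.02,0,0.1],0,-0.2],
    [[-0.02,0,0.1],0,-0.2],
    [[-0.02,0,0.1],0,-0.2],
    [[-0.02,0,0.1],0,-0.2],
  ],
)

```text
clock: 5.1
tool_pos: [0.5488, 0.2681, 0.1047]
orientation: [0.672, -0.232, -0.669, -0.217]
contact_force: [0.7, -0.9, 0.2]
finger_gap: 0.0343
```

```bash
python3 -c "
from h import *
rel([.5486,.2629,.105],-37)"
```

```text
t 5.1 tcp [0.5488 0.2681 0.1047] x [-0.003 -0.02  -1.   ] jaw 142.98 F [ 0.7  -0.86  0.18] gap 0.0343
shift [-0.    0.08 -0.06] turn -0.0
```

Close gently in stages so the fingers centre the bar.

Request:
servo_tool(
  steps=[
    [[0,0.05,-0.03],0,-0.4],
    [[0,0,0],0,-0.55],
    [[0,0,0],0,-0.7],
    [[0,0,0],0,-0.85],
    [[0,0,0],0,-1],
    [[0,0,0],0,-1],
  ],
  newtons=30,
)

```text
clock: 5.7
tool_pos: [0.5477, 0.2656, 0.1049]
orientation: [0.672, -0.231, -0.67, -0.217]
contact_force: [-0.7, -0.0, 1.0]
finger_gap: 0.0062
```

```bash
python3 -c "
from h import *
rel([.5486,.2629,.105],-37)
im=get_image('scene')[145:220,290:345]
cv2.imwrite('pics/sc4.png',cv2.resize(im,None,fx=8,fy=8,interpolation=2))"
```

```text
t 5.7 tcp [0.5477 0.2656 0.1049] x [-0.004 -0.02  -1.   ] jaw 143.02 F [-0.65 -0.02  1.03] gap 0.0062
shift [-0.    0.03 -0.05] turn 0.0
```

View pics/sc4.png

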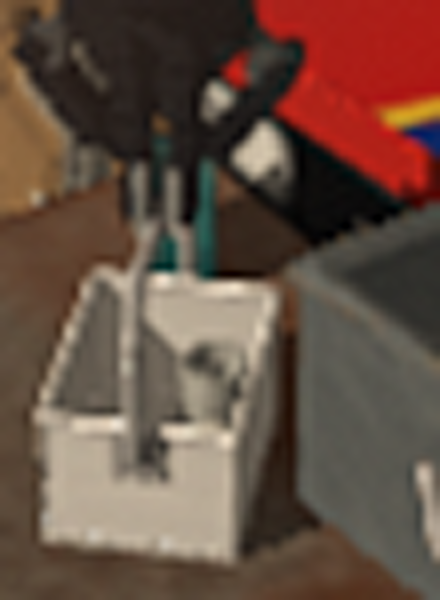

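Request:
servo_tool(
  steps=[
    [[0,0,0],0,-1],
    [[0,0,0],0,-1],
  ],
)

```text
clock: 5.95
tool_pos: [0.5477, 0.2656, 0.105]
orientation: [0.671, -0.231, -0.67, -0.217]
contact_force: [-0.3, 0.1, 0.9]
finger_gap: 0.0066
```

```bash
python3 -c "
from h import *
rel([.5486,.2629,.105],-37)
p=get_state()['tool_pos']
for a in (-.2,0,.2):
    P=lambda x,y,z:place(.5486,.2629,-.6447,[[x*.001,y*.001,z*.001]])[0]
    L=[P(0,-68,60),P(85*np.sin(a),-62,60+85*np.cos(a)),P(85*np.sin(a),0,60+85*np.cos(a)),P(85*np.sin(a),62,60+85*np.cos(a)),P(0,68,60)]
    print(a,((proj('scene',L)-[290,145])*8).round().tolist())
print(((proj('scene',[p,p+[0,0,.0187],p+[0,0,.04]])-[290,145])*8).round())
"
```

```text
t 5.95 tcp [0.5477 0.2656 0.105 ] x [-0.004 -0.02  -1.   ] jaw 143.02 F [-0.33  0.07  0.88] gap 0.0066
shift [ 0.    0.03 -0.05] turn 0.0
-0.2 [[131.0, 459.0], [93.0, 293.0], [123.0, 216.0], [150.0, 146.0], [188.0, 292.0]]
0 [[131.0, 459.0], [132.0, 293.0], [160.0, 217.0], [186.0, 146.0], [188.0, 292.0]]
0.2 [[131.0, 459.0], [170.0, 301.0], [197.0, 224.0], [221.0, 153.0], [188.0, 292.0]]
[[156. 289.]
 [156. 255.]
 [155. 215.]]
```

```bash
python3 -c "
from h import *
p=np.array([.2724,.5895,.1978]);z=np.array([.419,.908,0])
for d in (0,.013,.0187,.04):
    print(d,proj('scene',[p+[0,0,d],p+[0,0,d]+.0425*z,p+[0,0,d]-.0425*z]).round(1).tolist(),proj('top',[p+[0,0,d],p+[0,0,d]+.0425*z,p+[0,0,d]-.0425*z]).round(1).tolist())
im=cv2.imread('pics/scene0.png')[90:145,180:225]
a=cv2.resize(im,None,fx=8,fy=8,interpolation=2)
b=cv2.resize(get_image('scene')[160:190,300:325],None,fx=14,fy=14,interpolation=2)
b=cv2.convertScaleAbs(b,alpha=1.5,beta=20)
h=max(a.shape[0],b.shape[0]);pad=lambda i:cv2.copyMakeBorder(i,0,h-i.shape[0],0,4,0)
cv2.imwrite('pics/cmp.png',np.hstack([pad(a),pad(b)]))"
```

```text
0 [[207.7, 136.3], [209.9, 131.3], [205.4, 141.5]] [[117.0, 283.4], [102.1, 276.0], [131.9, 290.7]]
0.013 [[207.1, 133.2], [209.3, 128.2], [204.8, 138.4]] [[114.7, 283.9], [99.6, 276.4], [129.8, 291.3]]
0.0187 [[206.9, 131.8], [209.1, 126.9], [204.5, 137.0]] [[113.7, 284.1], [98.5, 276.6], [128.9, 291.6]]
0.04 [[205.9, 126.7], [208.1, 121.8], [203.5, 131.8]] [[109.8, 284.9], [94.3, 277.3], [125.3, 292.6]]
```

View pics/cmp.png

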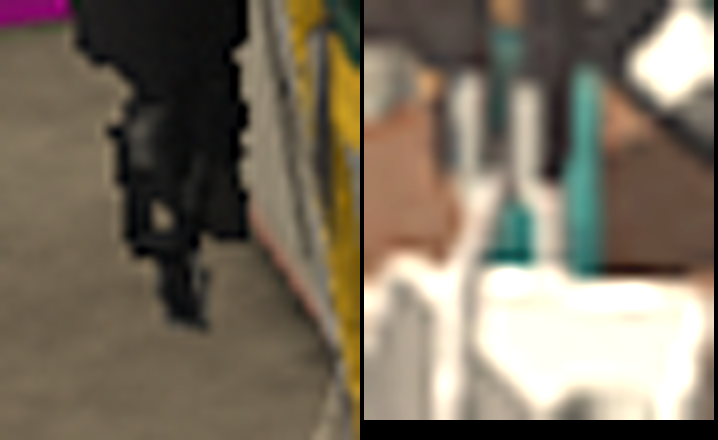

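The fingers end at about v=173 in the image, and the bar (v≈172) sits right at their tips. That is lower in the pads than the reported TCP implies. I'll reopen, go 16 mm deeper and re-grip.

Request:
servo_tool(
  steps=[
    [[0,0,0],0,-0.6],
    [[0,0,0],0,-0.4],
    [[0,0,0],0,-0.4],
    [[0.16,0,0],0,-0.4],
    [[0.16,0,0],0,-0.4],
    [[0,0,0],0,-0.7],
    [[0,0,0],0,-0.85],
    [[0,0,0],0,-1],
    [[0,0,0],0,-1],
    [[0,0,0],0,-1],
  ],
  newtons=50,
)

```text
clock: 7.0
tool_pos: [0.5475, 0.2648, 0.087]
orientation: [0.671, -0.232, -0.67, -0.217]
contact_force: [0.1, -0.6, -0.9]
finger_gap: 0.0063
```

```bash
python3 -c "
from h import *
rel([.5486,.2629,.105],-37)"
```

```text
t 7.0 tcp [0.5475 0.2648 0.087 ] x [-0.005 -0.021 -1.   ] jaw 143.01 F [ 0.05 -0.57 -0.95] gap 0.0063
shift [-0.36  0.02 -0.04] turn 0.0
```

Request:
servo_tool(
  steps=[
    [[-0.1,0,0],0,-1],
    [[-0.1,0,0],0,-1],
    [[-0.1,0,0],0,-1],
    [[-0.1,0,0],0,-1],
    [[-0.1,0,0],0,-1],
    [[-0.1,0,0],0,-1],
    [[0,0,0],0,-1],
    [[0,0,0],0,-1],
  ],
)

```text
clock: 7.8
tool_pos: [0.5461, 0.2647, 0.1182]
orientation: [-0.67, 0.233, 0.671, 0.216]
contact_force: [0.5, -0.1, -4.7]
finger_gap: 0.0063
```

```bash
python3 -c "
from h import *
rel([.5486,.2629,.105],-37)
for i in range(4):
  get_image('top');print(get_state()['contact_force'].round(2),get_state()['tool_pos'].round(4))"
```

```text
t 7.8 tcp [0.5461 0.2647 0.1182] x [-0.008 -0.022 -1.   ] jaw 143.0 F [ 0.55 -0.15 -4.75] gap 0.0063
shift [ 0.27 -0.01 -0.06] turn -0.0
[ 0.19  0.62 -3.34] [0.5461 0.2647 0.1182]
[ 0.4   0.2  -4.56] [0.5461 0.2647 0.1181]
[ 0.86 -0.16 -4.39] [0.546  0.2647 0.1179]
[-0.31 -0.31 -5.14] [0.5459 0.2646 0.1179]
```

```bash
python3 -c "
from h import *
for uv in ((266,168),(320,162),(373,152)):print(back('top',uv,.12).round(3),back('top',uv,.0).round(3))
th=-1.7014;ux=np.array([np.cos(th),np.sin(th),0]);o=np.array([.5199,-.1578,0])
print('seat',o-.08*ux,'plunger',o+.138*ux, 'ux deg',np.degrees(th))
rel([.50,.20,.20],-97.5)
"
```

```text
[0.587 0.23  0.12 ] [0.607 0.243 0.   ]
[0.607 0.08  0.12 ] [0.629 0.077 0.   ]
[ 0.638 -0.069  0.12 ] [ 0.663 -0.086  0.   ]
seat [ 0.53031862 -0.07848132  0.        ] plunger [ 0.50192789 -0.29462472  0.        ] ux deg -97.48303926355827
t 8.0 tcp [0.5459 0.2646 0.1179] x [-0.008 -0.022 -1.   ] jaw 143.0 F [-0.31 -0.31 -5.14] gap 0.006
shift [-1.61  1.62 -0.06] turn 12.1
```

Request:
servo_tool(
  steps=[
    [[-0.1,0.05,0],0,-1],
    [[-0.2,0.1,0],0,-1],
    [[-0.2,0.2,0],0,-1],
    [[-0.2,0.2,0],0,-1],
    [[-0.2,0.2,0],0,-1],
    [[-0.2,0.2,0],0,-1],
    [[-0.2,0.2,0],0,-1],
    [[-0.2,0.2,0],0,-1],
    [[-0.15,0.15,0],0,-1],
    [[-0.05,0.1,0],0,-1],
  ],
)

```text
clock: 9.0
tool_pos: [0.4941, 0.1963, 0.2134]
orientation: [0.671, -0.233, -0.67, -0.216]
contact_force: [0.4, -0.4, -4.3]
finger_gap: 0.0061
```

Request:
servo_tool(
  steps=[
    [[0,0,0],0.3,-1],
    [[0,0,0],0.6,-1],
    [[0,0,0],0.7,-1],
    [[0,0,0],0.7,-1],
    [[0,0,0],0.7,-1],
    [[0,0,0],0.7,-1],
    [[0,0,0],0.7,-1],
    [[0,0,0],0.7,-1],
    [[0,0,0],0.7,-1],
    [[0,0,0],0.7,-1],
  ],
)

```text
clock: 10.0
tool_pos: [0.4927, 0.1982, 0.2095]
orientation: [0.576, -0.421, -0.573, -0.403]
contact_force: [0.3, -0.1, -3.6]
finger_gap: 0.0063
```

Request:
servo_tool(
  steps=[
    [[0,0,0],0.7,-1],
    [[0,0,0],0.7,-1],
    [[0,0,0],0.7,-1],
    [[0,0,0],0.7,-1],
    [[0,0,0],0.7,-1],
    [[0,0,0],0.7,-1],
    [[0,0,0],0.5,-1],
    [[0,0,0],0.3,-1],
  ],
)

```text
clock: 10.8
tool_pos: [0.4912, 0.2013, 0.2047]
orientation: [-0.468, 0.543, 0.463, 0.522]
contact_force: [0.3, 0.3, -4.6]
finger_gap: 0.0063
```

```bash
python3 -c "
from h import *
rel([.535,.05,.204],-97.5)"
```

```text
t 10.8 tcp [0.4912 0.2013 0.2047] x [-0.017 -0.025 -1.   ] jaw 82.28 F [ 0.35  0.3  -4.63] gap 0.0063
shift [ 0.07 -1.28 -2.88] turn -0.04
```

Request:
servo_tool(
  steps=[
    [[0,-0.05,-0.1],0,-1],
    [[0,-0.1,-0.25],0,-1],
    [[0,-0.15,-0.35],0,-1],
    [[0,-0.15,-0.35],0,-1],
    [[0,-0.15,-0.35],0,-1],
    [[0,-0.15,-0.35],0,-1],
    [[0,-0.15,-0.35],0,-1],
    [[0,-0.15,-0.35],0,-1],
    [[0,-0.1,-0.25],0,-1],
    [[0,-0.05,-0.1],0,-1],
  ],
)

```text
clock: 11.8
tool_pos: [0.5342, 0.0393, 0.2068]
orientation: [-0.468, 0.544, 0.462, 0.521]
contact_force: [-0.7, -0.0, -4.8]
finger_gap: 0.0062
```

```bash
python3 -c "
from h import *
rel([.535,.05,.204],-97.5)
rel([.518,-.08,.206],-97.5)
cv2.imwrite('pics/sc5.png',cv2.resize(get_image('scene')[120:280,290:450],None,fx=5,fy=5,interpolation=2)[:600])"
```

```text
t 11.8 tcp [0.5342 0.0393 0.2068] x [-0.018 -0.028 -0.999] jaw 82.3 F [-0.71 -0.   -4.77] gap 0.0062
shift [0.05 0.01 0.22] turn -0.04
t 11.8 tcp [0.5342 0.0393 0.2068] x [-0.018 -0.028 -0.999] jaw 82.3 F [-0.71 -0.   -4.77] gap 0.0062
shift [ 0.09 -0.   -2.41] turn -0.04
```

Request:
servo_tool(
  steps=[
    [[0,0,-0.1],0,-1],
    [[0,0,-0.2],0,-1],
    [[0,0,-0.25],0,-1],
    [[0,0,-0.25],0,-1],
    [[0,0,-0.25],0,-1],
    [[0,0,-0.25],0,-1],
    [[0,0,-0.25],0,-1],
    [[0,0,-0.25],0,-1],
    [[0,0,-0.15],0,-1],
    [[0,0,-0.1],0,-1],
  ],
)

```text
clock: 12.85
tool_pos: [0.5186, -0.0706, 0.2101]
orientation: [-0.469, 0.544, 0.462, 0.521]
contact_force: [-0.5, 0.3, -4.6]
finger_gap: 0.0065
```

```bash
python3 -c "
from h import *
rel([.529,-.08,.19],-97.5)"
```

```text
t 12.85 tcp [ 0.5186 -0.0706  0.2101] x [-0.019 -0.028 -0.999] jaw 82.38 F [-0.52  0.27 -4.61] gap 0.0065
shift [ 0.4  -0.24 -0.15] turn -0.02
```

Request:
servo_tool(
  steps=[
    [[0,-0.12,-0.08],0,-1],
    [[0.05,-0.12,-0.07],0,-1],
    [[0.15,0,0],0,-1],
    [[0.15,0,0],0,-1],
    [[0.15,0,0],0,-1],
    [[0.1,0,0],0,-1],
    [[0.05,0,0],0,-1],
    [[0,0,0],0,-1],
    [[0,0,0],0,-1],
  ],
)

```text
clock: 13.75
tool_pos: [0.5296, -0.0794, 0.1735]
orientation: [-0.469, 0.543, 0.464, 0.52]
contact_force: [0.2, 0.5, -4.7]
finger_gap: 0.0066
```

```bash
python3 -c "
from h import *
rel([.529,-.08,.161],-97.5)"
```

```text
t 13.75 tcp [ 0.5296 -0.0794  0.1735] x [-0.021 -0.027 -0.999] jaw 82.55 F [ 0.17  0.49 -4.69] gap 0.0066
shift [ 0.25  0.01 -0.01] turn 0.01
```

Well placed. I'll lower slowly and watch the force.

Request:
servo_tool(
  steps=[
    [[0.06,0,0],0,-1],
    [[0.06,0,0],0,-1],
    [[0.06,0,0],0,-1],
    [[0.06,0,0],0,-1],
    [[0,0,0],0,-1],
  ],
)

```text
clock: 14.25
tool_pos: [0.5299, -0.0797, 0.1612]
orientation: [-0.469, 0.543, 0.464, 0.52]
contact_force: [-0.3, 0.2, -4.0]
finger_gap: 0.0066
```

Request:
servo_tool(
  steps=[
    [[0.06,0,0],0,-1],
    [[0.06,0,0],0,-1],
    [[0.06,0,0],0,-1],
    [[0.06,0,0],0,-1],
    [[0,0,0],0,-1],
  ],
)

```text
clock: 14.75
tool_pos: [0.5303, -0.0798, 0.1488]
orientation: [-0.469, 0.542, 0.463, 0.521]
contact_force: [-0.1, -0.7, -1.4]
finger_gap: 0.0063
```

```bash
python3 -c "
from h import *
rel([.529,-.08,.139],-97.5)
for i in range(3):
  get_image('top');print(get_state()['contact_force'].round(2),get_state()['tool_pos'].round(4))"
```

```text
t 14.75 tcp [ 0.5303 -0.0798  0.1488] x [-0.018 -0.026 -0.999] jaw 82.55 F [-0.06 -0.73 -1.4 ] gap 0.0063
shift [ 0.2   0.02 -0.  ] turn 0.01
[-0.6   0.1  -1.49] [ 0.5303 -0.0798  0.149 ]
[-0.94  0.11 -1.67] [ 0.5303 -0.0799  0.1491]
[-1.38  0.79 -1.26] [ 0.5303 -0.0798  0.1492]
```

Request:
servo_tool(
  steps=[
    [[0.05,0,0],0,-1],
    [[0.05,0,0],0,-1],
    [[0.05,0,0],0,-1],
    [[0,0,0],0,-1],
    [[0,0,0],0,-1],
  ],
)

```text
clock: 15.4
tool_pos: [0.5305, -0.0799, 0.1416]
orientation: [-0.469, 0.542, 0.463, 0.521]
contact_force: [-0.7, 0.7, 0.2]
finger_gap: 0.0065
```

```bash
python3 -c "
from h import *
for i in range(6):
  get_image('top');print(get_state()['contact_force'].round(2),get_state()['tool_pos'].round(4))
im=get_image('scene');cv2.imwrite('pics/sc6f.png',im)
cv2.imwrite('pics/sc6.png',cv2.resize(im[130:270,300:430],None,fx=4,fy=4,interpolation=2))
b=[.531,-.0783]
ux=np.array([-.1302,-.9915]);uy=np.array([.9915,-.1302])
z=get_state()['tool_pos'][2]+.058
print(((proj('scene',[list(np.array(b)+uy*d)+[z] for d in(-.052,0,.052)])-[300,130])*4).round())
print(((proj('scene',[list(np.array([.5303,-.0785])-ux*k+uy*d)+[z-.004] for d in(-.036,.036) for k in (0,.024)])-[300,130])*4).round())
"
```

```text
[-0.54  0.64 -0.35] [ 0.5305 -0.0799  0.1416]
[-1.14  0.25  0.07] [ 0.5305 -0.0799  0.1417]
[-0.76  1.17 -0.38] [ 0.5305 -0.0798  0.1417]
[-1.1   0.66 -0.74] [ 0.5305 -0.0798  0.1417]
[-0.13  0.5  -1.41] [ 0.5305 -0.0799  0.1417]
[-0.76  1.38 -0.78] [ 0.5305 -0.0799  0.1417]
[[159. 359.]
 [228. 343.]
 [294. 328.]]
[[180. 359.]
 [167. 338.]
 [273. 338.]
 [259. 318.]]
```

View pics/sc6.png

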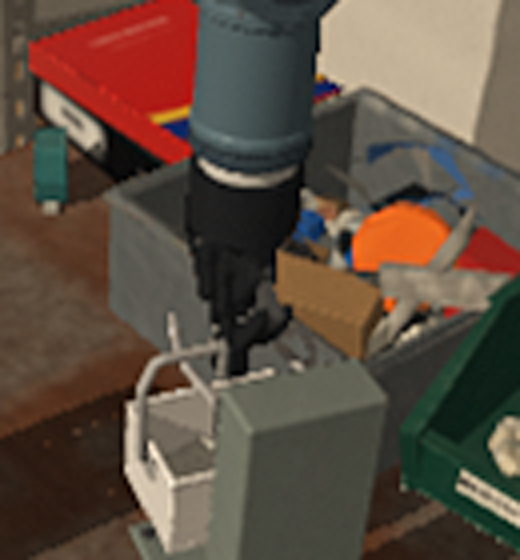

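The bar lies across the prongs as predicted, running from crop (150,360) to (220,343) with the left prong tip at (172,320). I'll lower about 2 mm more, then release slowly.

Request:
servo_tool(
  steps=[
    [[0.05,0,0],0,-1],
    [[0,0,0],0,-1],
    [[0,0,0],0,-1],
    [[0,0,0],0,-0.8],
    [[0,0,0],0,-0.7],
    [[0,0,0],0,-0.6],
    [[0,0,0],0,-0.5],
    [[0,0,0],0,-0.4],
    [[0,0,0],0,-0.4],
    [[0,0,0],0,-0.4],
  ],
)

```text
clock: 16.75
tool_pos: [0.5322, -0.0808, 0.1397]
orientation: [-0.47, 0.541, 0.462, 0.522]
contact_force: [-0.4, -0.1, -0.2]
finger_gap: 0.0257
```

```bash
python3 -c "
from h import *
for i in range(3):
  a=get_image('scene');print(get_state()['contact_force'].round(2),get_state()['tool_pos'].round(4))
cv2.imwrite('pics/sc7f.png',a)
b=cv2.imread('pics/sc6f.png')
d=cv2.absdiff(a,b)[190:270,325:352].astype(int).sum(2);print('pail-region change mean/max',d.mean().round(1),d.max())
import numpy as np
A=cv2.cvtColor(a,7)[205:265,330:352].astype('float32');B=cv2.cvtColor(b,7)[205:265,330:352].astype('float32')
print(cv2.phaseCorrelate(B,A))
rel([.53,-.08,.26],-97.5)"
```

```text
[-0.58 -0.65  0.6 ] [ 0.5322 -0.0808  0.1397]
[-0.24 -0.27  1.25] [ 0.5321 -0.0807  0.1397]
[ 0.43  0.93 -0.25] [ 0.5321 -0.0807  0.1397]
pail-region change mean/max 14.4 429
((-0.1021766031069049, 0.01120189267887639), 0.9887653244866266)
t 16.9 tcp [ 0.5321 -0.0807  0.1397] x [-0.013 -0.027 -1.   ] jaw 82.53 F [ 0.43  0.93 -0.25] gap 0.0259
shift [-2.4   0.07 -0.06] turn 0.01
```

Request:
servo_tool(
  steps=[
    [[-0.1,0,0],0,-0.4],
    [[-0.2,0,0],0,-0.4],
    [[-0.3,0,0],0,-0.4],
    [[-0.5,0,0],0,-0.4],
    [[-0.7,0.1,0],0,-0.4],
    [[-0.8,0,-0.1],0,-0.4],
    [[-0.7,0,0],0,-1],
    [[-0.3,0,0],0,-1],
  ],
)

```text
clock: 17.7
tool_pos: [0.527, -0.0801, 0.3297]
orientation: [-0.47, 0.542, 0.463, 0.521]
contact_force: [-0.4, -0.4, -0.2]
finger_gap: 0.0007
```

```bash
python3 -c "
from h import *
a=get_image('scene');b=cv2.imread('pics/sc7f.png')
A=cv2.cvtColor(a,7)[205:265,330:352].astype('float32');B=cv2.cvtColor(b,7)[205:265,330:352].astype('float32')
print(cv2.phaseCorrelate(B,A))
rel([.502,-.295,.3],-97.5)"
```

```text
((-0.07523236074365869, -0.21618374111435656), 1.0058869394991132)
t 17.75 tcp [ 0.528  -0.0803  0.3314] x [-0.013 -0.027 -1.   ] jaw 82.5 F [1.66 0.09 2.02] gap -0.0002
shift [ 0.75 -0.05 -4.3 ] turn -0.0
```

Request:
servo_tool(
  steps=[
    [[0,0,-0.3],0,-1],
    [[0,0,-0.5],0,-1],
    [[0,0,-0.5],0,-1],
    [[0,0,-0.5],0,-1],
    [[0,0,-0.5],0,-1],
    [[0,0,-0.5],0,-1],
    [[0,0,-0.5],0,-1],
    [[0,0,-0.5],0,-1],
    [[0,0,-0.3],0,-1],
    [[0,0,-0.1],0,-1],
  ],
)

```text
clock: 18.75
tool_pos: [0.4902, -0.3052, 0.3329]
orientation: [-0.467, 0.545, 0.463, 0.52]
contact_force: [-0.8, -0.0, -0.6]
finger_gap: 0.0002
```

```bash
python3 -c "
from h import *
rel([.502,-.295,.18],-97.5)
a=get_image('top')
cv2.imwrite('pics/top5.png',a)"
```

```text
t 18.75 tcp [ 0.4902 -0.3052  0.3329] x [-0.024 -0.028 -0.999] jaw 82.25 F [-0.78 -0.02 -0.6 ] gap 0.0002
shift [ 3.04 -0.27  0.33] turn -0.05
```

Request:
servo_tool(
  steps=[
    [[0.3,-0.2,0.2],0,-1],
    [[0.6,-0.1,0.1],0,-1],
    [[0.6,0,0],0,-1],
    [[0.6,0,0],0,-1],
    [[0.5,0,0],0,-1],
    [[0.2,0,0],0,-1],
    [[0.1,0,0],0,-1],
  ],
)

```text
clock: 19.5
tool_pos: [0.5086, -0.2832, 0.1753]
orientation: [-0.468, 0.541, 0.468, 0.518]
contact_force: [0.4, -1.1, 1.1]
finger_gap: -0.0001
```

```bash
python3 -c "
from h import *
rel([.502,-.295,.13],-97.5)"
```

```text
t 19.5 tcp [ 0.5086 -0.2832  0.1753] x [-0.025 -0.021 -0.999] jaw 82.93 F [ 0.36 -1.06  1.11] gap -0.0001
shift [ 0.91  0.08 -0.23] turn 0.09
```

Request:
servo_tool(
  steps=[
    [[0.2,0.08,-0.23],0,-1],
    [[0.3,0,0],0,-1],
    [[0.15,0,0],0,-1],
    [[0.1,0,0],0,-1],
    [[0,0,0],0,-1],
  ],
)

```text
clock: 20.0
tool_pos: [0.5036, -0.297, 0.138]
orientation: [-0.47, 0.54, 0.467, 0.519]
contact_force: [-0.0, -0.0, -0.3]
finger_gap: -0.0
```

```bash
python3 -c "
from h import *
rel([.502,-.295,.11],-97.5)"
```

```text
t 20.0 tcp [ 0.5036 -0.297   0.138 ] x [-0.021 -0.023 -1.   ] jaw 83.0 F [-0.01 -0.01 -0.27] gap -0.0
shift [0.56 0.03 0.05] turn 0.1
```

Request:
servo_tool(
  steps=[
    [[0.12,0,0.05],0,-1],
    [[0.12,0,0],0,-1],
    [[0.12,0,0],0,-1],
    [[0,0,0],0,-1],
  ],
)

```text
clock: 20.4
tool_pos: [0.5047, -0.2954, 0.1201]
orientation: [-0.471, 0.54, 0.466, 0.519]
contact_force: [-0.5, 0.4, -0.1]
finger_gap: 0.0002
```

Request:
servo_tool(
  steps=[
    [[0.1,0,0],0,-1],
    [[0.1,0,0],0,-1],
    [[0,0,0],0,-1],
  ],
)

```text
clock: 20.7
tool_pos: [0.5047, -0.2957, 0.1093]
orientation: [-0.471, 0.54, 0.466, 0.519]
contact_force: [0.0, 0.4, 0.5]
finger_gap: -0.0004
```

Request:
servo_tool(
  steps=[
    [[0.08,0,0],0,-1],
    [[0.08,0,0],0,-1],
    [[0,0,0],0,-1],
  ],
)

```text
clock: 21.0
tool_pos: [0.5046, -0.2959, 0.1006]
orientation: [-0.471, 0.54, 0.466, 0.519]
contact_force: [-0.0, 0.4, 0.1]
finger_gap: 0.0001
```

Request:
servo_tool(
  steps=[
    [[0.08,0,0],0,-1],
    [[0,0,0],0,-1],
  ],
)

```text
clock: 21.2
tool_pos: [0.5045, -0.2961, 0.0963]
orientation: [-0.471, 0.54, 0.466, 0.519]
contact_force: [0.1, -0.6, 0.8]
finger_gap: -0.0006
```

Request:
servo_tool(
  steps=[
    [[0.08,0,0],0,-1],
    [[0,0,0],0,-1],
  ],
)

```text
clock: 21.4
tool_pos: [0.5045, -0.2962, 0.092]
orientation: [-0.471, 0.54, 0.466, 0.519]
contact_force: [-0.8, -0.4, -0.2]
finger_gap: -0.0003
```

Request:
servo_tool(
  steps=[
    [[0.08,0,0],0,-1],
    [[0,0,0],0,-1],
  ],
)

```text
clock: 21.6
tool_pos: [0.505, -0.2966, 0.0881]
orientation: [-0.471, 0.54, 0.466, 0.519]
contact_force: [-0.6, -0.3, 1.9]
finger_gap: 0.0002
```

Request:
servo_tool(
  steps=[
    [[0.06,0,0],0,-1],
    [[0,0,0],0,-1],
  ],
)

```text
clock: 21.8
tool_pos: [0.5051, -0.2967, 0.0852]
orientation: [-0.471, 0.54, 0.466, 0.52]
contact_force: [-0.5, 0.4, 3.1]
finger_gap: 0.0001
```

Request:
servo_tool(
  steps=[
    [[0.06,0,0],0,-1],
    [[0.06,0,0],0,-1],
    [[0,0,0],0,-1],
  ],
)

```text
clock: 22.1
tool_pos: [0.5052, -0.2967, 0.0794]
orientation: [-0.471, 0.539, 0.466, 0.52]
contact_force: [-1.1, 0.9, 4.8]
finger_gap: 0.0
```

Request:
servo_tool(
  steps=[
    [[0.06,0,0],0,-1],
    [[0.02,0,0],0,-1],
  ],
)

```text
clock: 22.3
tool_pos: [0.5054, -0.2968, 0.0772]
orientation: [-0.471, 0.539, 0.466, 0.52]
contact_force: [-5.4, 3.6, 18.1]
finger_gap: 0.0004
```

The force jumps from 4.8 to 18 N, so the plunger is on its stop. I'll hold briefly, then retract.

Request:
servo_tool(
  steps=[
    [[0.01,0,0],0,-1],
    [[0.01,0,0],0,-1],
    [[0.01,0,0],0,-1],
  ],
)

```text
clock: 22.6
tool_pos: [0.5053, -0.2967, 0.0775]
orientation: [-0.471, 0.539, 0.466, 0.52]
contact_force: [-1.6, 1.3, 7.2]
finger_gap: 0.0002
```

Request:
servo_tool(
  steps=[
    [[-0.1,0,0],0,-1],
    [[-0.1,0,0],0,-1],
    [[-0.2,0,0],0,-1],
    [[-0.4,0,0],0,-1],
    [[-0.4,0,0],0,-1],
    [[-0.4,0,0],0,-1],
    [[-0.4,0,0],0,-1],
    [[-0.2,0,0],0,-1],
    [[0,0,0],0,-1],
    [[0,0,0],0,-1],
  ],
)

```text
clock: 23.6
tool_pos: [0.5057, -0.2938, 0.1928]
orientation: [-0.47, 0.54, 0.466, 0.52]
contact_force: [-0.3, 0.5, 0.1]
finger_gap: -0.0001
```

```bash
python3 -c "
from h import *
a=get_image('scene');b=cv2.imread('pics/sc7f.png');i=cv2.imread('pics/scene0.png')
g=lambda m,r:cv2.cvtColor(m,7)[r[0]:r[1],r[2]:r[3]].astype('float32')
for n,r,q in(('pail',(205,265,330,352),b),('plunger',(285,310,378,402),i),('jar',(290,330,328,358),i),('plug',(190,212,255,278),i)):
    print(n,np.round(cv2.phaseCorrelate(g(q,r),g(a,r))[0],2),abs(g(q,r)-g(a,r)).mean().round(1))
rel([.5,-.29,.2],-97.5)"
```

```text
pail [0.01 0.02] 6.9
plunger [0.   0.55] 6.0
jar [0.01 0.01] 4.7
plug [-0.04 -0.  ] 5.2
t 23.65 tcp [ 0.5056 -0.2938  0.1926] x [-0.017 -0.023 -1.   ] jaw 82.95 F [ 0.15 -0.25  0.42] gap 0.0003
shift [-0.15  0.12  0.06] turn 0.09
```

Request:
servo_tool(
  steps=[
    [[-0.5,0,0],0,-1],
    [[-0.8,0,0],0,-1],
    [[-0.8,0,0],0,-1],
    [[-0.8,0,0],0,-1],
    [[-0.4,0,0],0,-1],
    [[0,0,0],0,-1],
    [[0,0,0],0,-1],
    [[0,0,0],0,-1],
  ],
)

```text
clock: 24.45
tool_pos: [0.5046, -0.2878, 0.3522]
orientation: [-0.464, 0.543, 0.472, 0.517]
contact_force: [-0.3, 0.4, -0.5]
finger_gap: 0.0001
```

```bash
python3 -c "
from h import *
a=get_image('scene');b=cv2.imread('pics/sc7f.png');i=cv2.imread('pics/scene0.png')
g=lambda m,r:cv2.cvtColor(m,7)[r[0]:r[1],r[2]:r[3]].astype('float32')
for n,r,q in(('pail',(205,265,330,352),b),('plunger',(285,310,378,402),i),('plunger2',(286,304,381,400),i)):
    print(n,np.round(cv2.phaseCorrelate(g(q,r),g(a,r))[0],2),abs(g(q,r)-g(a,r)).mean().round(1))
print(g(i,(284,306,390,391)).ravel().astype(int));print(g(a,(284,306,390,391)).ravel().astype(int))
c=cv2.imread('pics/top0.png');t=get_image('top')
print('tape',np.round(cv2.phaseCorrelate(g(c,(140,170,188,222)),g(t,(140,170,188,222)))[0],2))
print(get_state()['contact_force'].round(2))"
```

```text
pail [-0.02 -0.14] 5.2
plunger [0.08 0.57] 5.1
plunger2 [-0.   -0.01] 5.5
[ 33  36  29  26 148 186 166 163 163 164 166 162 190 218 198 165 139 114
 124 140 120  93]
[ 38  37  33  28 154 194 173 171 171 173 174 170 199 224 206 172 146 120
 129 146 126  98]
tape [-0.03 -0.04]
[-0.25 -0.19  0.3 ]
```

The plunger's brightness profile matches the one from the start, so it is back up. The pail is still and the bystanders haven't moved.

```bash
python3 -c "
from bench import *
print(close_job())"
```

```text
the job is handed in; nothing more can be done
None
```

I hung the pail on both prongs, pressed the tare plunger to its stop and let it back up, then handed the job in at about 24.5 s of the 72 s. `close_job()` gives no verdict, so this rests on my own checks.

- **Pail:** I set the handle upright, gripped the bar and lifted it (about 4.6 N). I lowered it until the wrist force was close to zero, which implies about 22 mm of sink, before opening the fingers. The last picture before release showed the bar across the prongs where I had predicted it. Afterwards the pail stayed within about 0.2 pixel in the camera image.
- **Plunger:** The force rose steadily to about 5 N over roughly 10 mm, then jumped to 18 N at the stop. I held it there for 0.3 s at about 7 N or more. After I let go, its brightness profile matched the starting picture.
- **Bystanders:** The jar and plug, checked after the press, and the tape measure, checked just before hand-in, had shifted less than 0.1 pixel.

Three things disagreed or went unchecked:
- **Finger tips:** They sat about 30 mm higher than the reported TCP implied, in both the pictures and the plunger contact. I re-gripped the bar deeper and pressed the plunger by force instead.
- **Plunger check:** One wider image comparison showed a 0.57 pixel shift, while the tighter one showed none.
- **Yoke sink:** I worked it out from forces and did not measure it directly.

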